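# Tighten the clamp screws of a round plate holder by quarter turns

## Robot

A 7-joint arm with a two-finger parallel gripper is mounted at the origin on a cart in front of the work surface, level with it; the furniture and walls round the work are solid. World frame = base frame: x ahead of the robot, y to its left, z up, the work surface at z = 0. Lengths are in m, angles in degrees, forces in N, time in s.
With the tool pointing down it reaches from about 0.4 to 0.925 m from the base axis. Payload 4.1 kg.
Tool frame: the origin (TCP) lies at the very end of the fingers, on their centre line; the grasp point (between the pads) lies 19 mm behind it; z points along the fingers, y is the line along which they close (so a half turn about z gives the same grasp; the last joint's range is limited). The gripper opens to 85 mm and grips with 20 to 120 N. Pads are 22 mm wide; open, the fingers measure 114 mm over their backs; the gripper's body (76 mm by 85 mm) begins 54 mm behind the grasp point. The pads swing forward as they close: fully open they stand 13 mm farther back than shut.
Start: joints at [-5.672, 22.827, 2.584, 88.041, -1.071, 69.15, -2.905], TCP at [0.65, 0, 0.231] pointing down, gripper open.
Joint ranges: [-161.44, 161.44], [-28.35, 127.94], [-78.24, 83.42], [0, 140.83], [-78.03, 258.03], [13.02, 114.36], [-168.23, 168.23]. Speed limits (degrees/s): [147.25, 147.25, 180, 180, 180, 180, 180].

## Interface

Orientations are given as a 3x3 rotation matrix whose columns are the frame's x, y, z axes.
In Python, from rig import r, cams, ticket gives the robot as it stands. The module is installed in compiled form; this text tells all that it offers.
- The arm moves only by the shell command python3 -m pendant 'ROWS' [FORCE]. ROWS is JSON, a list of rows, each a list of 7 numbers: the turn, a rotation vector about the tool's x, y, z in degrees, then the shift along the tool's x, y, z in m, then the opening in per cent of the stroke, from 0 (shut) to 100 (fully open). A call has 1 to 20 rows; each row is the pose to reach, as a shift and turn from the pose commanded when the call began, along the tool's axes at that moment; what a row does not reach only later rows make up. A row lasts 1/8 s, in which the tool goes at most 62.5 mm and 10.7 degrees, less where a joint would pass 70% of its speed; a pose out of reach is approached as far as the arm can. A call with a gripper value outside its range is refused whole. The fingers move at their own pace and stop on an object; FORCE is the grip in N (left out, the last holds). Time passes only in rows, so rows that repeat a pose let the fingers close. It gives the time, the measured TCP pose, the force, the opening and the grip force at its end, in the units of the state.
- r.state(): the state, without advancing time (a new reading comes with each control period).
- cams.get_image(name): name is "scene" or "side" or "wrist"; returns a dict with "image" (400x640x3 uint8, red, green, blue), "fx", "fy", "cx", "cy" (pixels), "rvec" (rotation vector, rad) and "tvec" (3), from world to camera coordinates, as OpenCV has them. Camera axes: x right, y down, z forward; pixel columns grow to the right and rows downward; lengths in m; the calibration is good to about 2 mm. A picture is of the moment at which its call begins. There is no depth.
- ticket.job_done(): hands the job in; it is judged then, once.
The state is a dict: "t": time; "qpos": joint angles; "joint_vel": joint speeds; "effort": joint torques, N m; "tool_pos": TCP position; "tcp_rot": TCP orientation; "ft_force": force on the tool from outside, world axes, zero at the start; "wrist_torque": the same for the moment, N m; "opening": opening from 0.0 (shut) to 1.0 (fully open); "grasp_force": force on a finger pad.
Only numpy, scipy, OpenCV 4.12 (cv2) and the standard library are available. Lean on these libraries where they do the work, as an engineer would, in place of code of your own. Each camera call takes 0.05 s, during which the arm holds its last target. There are 200 camera calls.

## Task

The copper printing plate lies in its round holder under three clamps. Take the socket key from its stand and give each of the three square-headed clamp screws one quarter turn clockwise, starting with the screw beside the holder's tongue and going round the rim clockwise (seen from above). Seat the key on each screw gently, by feel, without forcing it, touch the holder and its screws with nothing but the key, put the key fully back on its stand afterwards, and leave everything else as it is.

Things in the scene. Friction and masses are not known exactly. Their poses are not given: they have to be found in the camera images.
- key: Loose steel socket key, 62 mm tall, 90 g, upright on its stand. Origin: centre of the socket's mouth (underside); z up its axis. Flat grip bar on top: 60 mm along its x, 14 thick in y, from 34 to 62 mm above the origin. Below it a 21 mm round shank, then the smooth square socket, 22 mm outside: flared mouth 17.8 mm wide that narrows to 13.2 mm 5 mm up (sides along x and y), 19 mm deep.
- key_stand: Fixed round wooden stand, 68 mm across, 12 thick, with a square upright post 12x12 mm, 16 tall, in the middle (sides along its x and y). Origin: centre of the underside. The key is home when its socket sits over the post, its mouth resting on the disc (key origin 12 mm above the stand's).
- holder: Fixed round dark steel plate holder, 220 mm across, 14 thick; copper plate of 132 mm in the middle (top at 16.5 mm). Origin: centre of the underside. A 34 mm wide tongue sticks out of the rim along its +x. Three screws in steel clamp dogs stand about 88 mm from the centre: a at the tongue, b and c 120 and 240 degrees clockwise of it. The key must never press on any of it with over 40 N.
- screw_a (a joint): The screw beside the tongue, the first. Its turn in rad, clockwise from above positive. At 0 the head's flats lie along and across its slot (the holder's radius); starts within 0.1 of 0, a quarter turn brings it to 1.57. Brass head 12x12 mm, 16 mm tall, upright on its dog, a dark groove across its top that lies along the slot at 0. Steady friction of 0.08 N m; stays where it is left.
- screw_b (a joint): Next clockwise from the tongue, the second. Its turn in rad, clockwise from above positive. At 0 the head's flats lie along and across its slot (the holder's radius); starts within 0.1 of 0, a quarter turn brings it to 1.57. Brass head 12x12 mm, 16 mm tall, upright on its dog, a dark groove across its top that lies along the slot at 0. Steady friction of 0.08 N m; stays where it is left.
- screw_c (a joint): The last, the third. Its turn in rad, clockwise from above positive. At 0 the head's flats lie along and across its slot (the holder's radius); starts within 0.1 of 0, a quarter turn brings it to 1.57. Brass head 12x12 mm, 16 mm tall, upright on its dog, a dark groove across its top that lies along the slot at 0. Steady friction of 0.08 N m; stays where it is left.
- slot_a (a point): Middle of the slot of screw a, 20 mm over the desk, level with the dog's top from which the head rises 16 mm; axes as the holder's. The dog and its screw stand anywhere within 8 mm of this point, inward or outward along the slot (the line from the holder's centre): not measured, to be felt or seen. The dog is tight in the slot and does not slide.
- slot_b (a point): Middle of the slot of screw b, 20 mm over the desk, level with the dog's top from which the head rises 16 mm; axes as the holder's. The dog and its screw stand anywhere within 8 mm of this point, inward or outward along the slot (the line from the holder's centre): not measured, to be felt or seen. The dog is tight in the slot and does not slide.
- slot_c (a point): Middle of the slot of screw c, 20 mm over the desk, level with the dog's top from which the head rises 16 mm; axes as the holder's. The dog and its screw stand anywhere within 8 mm of this point, inward or outward along the slot (the line from the holder's centre): not measured, to be felt or seen. The dog is tight in the slot and does not slide.
- eraser: Bystander, loose: block eraser, 21x42x13 mm, lying on the middle of the copper plate. Origin: centre of its underside.
- mix_cup: Bystander, loose: small white cup, 44 mm across, 32 mm tall, to the right of the holder. Origin: centre of its underside.
- ink_tube: Bystander, loose: lying ink tube, 36x131x24 mm, to the right of the holder. Origin: centre of its underside.
- baren: Bystander, loose: round printing pad, 100 mm across, 35 mm tall, behind the key stand to the left. Origin: centre of its underside.
- spice_jar: Bystander, loose: small jar, 45 mm across, 106 mm tall, behind the key stand. Origin: centre of its underside.
- brayer: Bystander, loose: ink roller with a handle, 112x170x34 mm, at the left. Origin: centre of its underside.
There are look-alikes about, which are no part of the job. What is shaped like the key_stand but pink is not meant.

How it is judged (in metres and radians):
On the way, in this order (a step that is already met when the one before it is completed fails the run):
1. the screw beside the tongue has had its quarter turn, the other two not yet (value of joint screw_a between 1.25 and 1.89 rad and value of joint screw_b between -0.35 and 0.35 rad and value of joint screw_c between -0.35 and 0.35 rad), for 0.2 s.
2. the next screw clockwise has had its quarter turn, the third not yet (value of joint screw_a between 1.25 and 1.89 rad and value of joint screw_b between 1.25 and 1.89 rad and value of joint screw_c between -0.35 and 0.35 rad), for 0.2 s.
3. the third screw has had its quarter turn (value of joint screw_a between 1.25 and 1.89 rad and value of joint screw_b between 1.25 and 1.89 rad and value of joint screw_c between 1.25 and 1.89 rad), for 0.2 s.
At the end, for the whole second after the job is handed in: All three screws stand a quarter turn clockwise (1.25 to 1.89 rad) and the key is back over its stand's post: within 5 mm sideways and 4 mm of fully down, upright, at rest (all of step 3 and horizontal distance between key and key_stand below 0.005 m and z of key in the frame of key_stand below 0.016 m and angle between key's own z axis and vertical below 0.1 rad and linear speed of key below 0.02 m/s); the robot touches nothing.
It fails at once if the key presses on the holder, a dog or a screw with more than 40 N (contact force between key and holder above 40 N).
It fails at once if the gripper's fingers touch the holder, a dog or a screw (contact force between the fingers and holder above 3 N).
It fails at once if one of the bystanders (eraser, cup, ink tube, baren, jar, ink roller) is moved by more than 20 mm (distance of any of eraser, mix_cup, ink_tube, baren, spice_jar, brayer from where it was at the start of the episode above 0.02 m).
It also fails if it takes over 72 s, if anything falls off the work surface, if the arm or the gripper's body presses on something with over 40 N, if the wrist force passes 120 N, or if a joint passes its speed limit or range.

## Working session

There is one attempt and no reset: what is moved stays moved. The work goes in short steps, Python scripts to look and compute and a shell command to move; the robot and the scene stay as the last step left them, time stands still between calls to the robot, and variables do not carry over. Pictures are saved under pics/ and viewed, at most 10 in all, crops included, and the job is handed in when it is done.

```bash
mkdir -p pics; cat > h.py <<'E'
import numpy as np,cv2
from rig import r,cams,ticket
def get(n,save=None):
    d=cams.get_image(n); 
    if save: cv2.imwrite('pics/'+save,d['image'][:,:,::-1])
    return d
def ray(d,u,v,z):
    R=cv2.Rodrigues(np.array(d['rvec'],float))[0];t=np.array(d['tvec'],float).ravel()
    o=-R.T@t; k=R.T@np.array([(u-d['cx'])/d['fx'],(v-d['cy'])/d['fy'],1]); return o+k*(z-o[2])/k[2]
def proj(d,p):
    R=cv2.Rodrigues(np.array(d['rvec'],float))[0];q=R@np.array(p)+np.array(d['tvec'],float).ravel()
    return d['cx']+d['fx']*q[0]/q[2], d['cy']+d['fy']*q[1]/q[2]
E
python3 - <<'E'
from h import *
a=[get(n)for n in('scene','side','wrist')]
for d in a:
    R=cv2.Rodrigues(np.array(d['rvec'],float))[0];print(d['fx'],d['cx'],-R.T@np.array(d['tvec']).ravel())
im=np.vstack([a[0]['image'],a[1]['image']])[:,:,::-1]
cv2.imwrite('pics/s.png',a[0]['image'][:,:,::-1]);cv2.imwrite('pics/d.png',a[1]['image'][:,:,::-1]);cv2.imwrite('pics/w.png',a[2]['image'][:,:,::-1])
s=r.state();print(s['tcp_rot'],s['ft_force'],s['t'])
E
```

```text
405.59346744106995 321.7819211469153 [-0.25305463  0.57837468  0.61002751]
394.79888139095516 323.86923383946544 [ 0.27155292 -1.12328471  0.81306283]
345.6586205476482 319.2247991944184 [0.64980164 0.08143588 0.37254034]
[[-5.74197856e-05  9.99998906e-01 -1.47789343e-03]
 [ 9.99999993e-01  5.72719527e-05 -1.00071589e-04]
 [-9.99868380e-05 -1.47789916e-03 -9.99998903e-01]] [-0.12622941  0.18707268  1.08194616] 0.15
```

View pics/s.png

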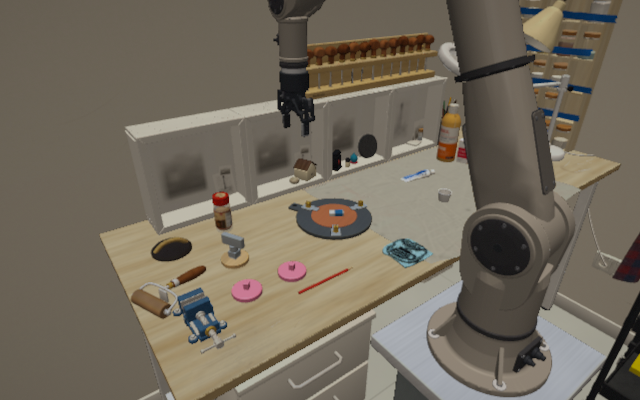

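View pics/w.png

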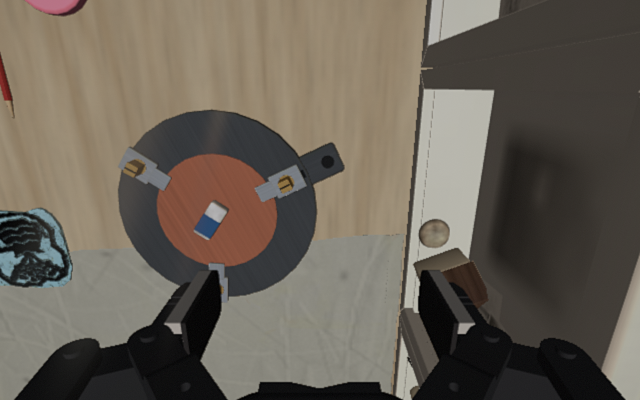

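The scene view shows the wooden stand with the key at about (235,250), the holder at (334,217) and its tongue at (296,208). In the wrist view, the holder centre is at about (217,203), screw a at (286,184), b near (220,288) and c at (133,167).

```bash
python3 - <<'E'
from h import *
d=get('wrist');s=get('scene')
print('holder',ray(d,217,203,.014),'copper',ray(d,216.5,209,.0165))
for n,u,v in(('a',286,184),('b',220,286),('c',133,168)):print(n,ray(d,u,v,.036))
print('tongue',ray(d,341,154,.014))
print('stand disc',ray(s,235,259,.012),'key top',ray(s,234,239,.074))
print('jar',ray(s,222,226,0.0),'baren',ray(s,171,250,.02))
print('eraser',ray(d,211,220,.03))
E
```

```text
holder [ 0.53695038 -0.03922515  0.014     ] copper [ 0.53653453 -0.04531233  0.0165    ]
a [ 0.61547637 -0.01154382  0.036     ]
b [ 0.5379681  -0.12980582  0.036     ]
c [0.46369851 0.00486081 0.036     ]
tongue [0.67170312 0.01487801 0.014     ]
stand disc [0.5165261  0.27202982 0.012     ] key top [0.50965651 0.27112608 0.074     ]
jar [0.69494741 0.227175   0.        ] baren [0.63396295 0.38810041 0.02      ]
eraser [ 0.53378978 -0.0529389   0.03      ]
```

View pics/d.png

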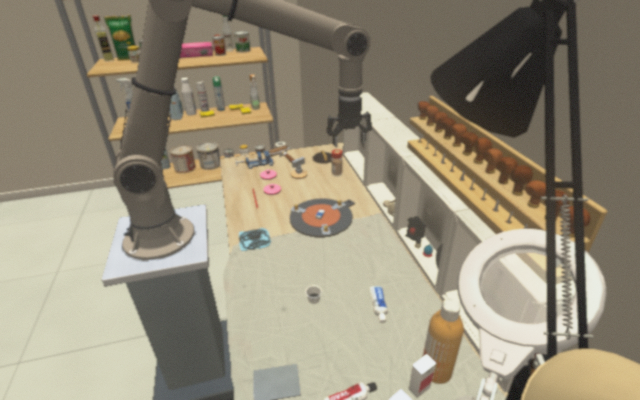

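The side view confirms the layout: holder at (322,217), key at (298,168) with the jar at (337,162) behind it. I'll move the wrist camera over the holder.

```bash
python3 -m pendant '[[0,0,0,-0.04,-0.04,0.03,100],[0,0,0,-0.08,-0.08,0.06,100],[0,0,0,-0.123,-0.113,0.081,100],[0,0,0,-0.123,-0.113,0.081,100],[0,0,0,-0.123,-0.113,0.081,100],[0,0,0,-0.123,-0.113,0.081,100]]'
python3 - <<'E'
from h import *
d=get('wrist','w2.png')
im=d['image'];hsv=cv2.cvtColor(im,cv2.COLOR_RGB2HSV)
cop=cv2.inRange(hsv,(3,120,70),(12,255,255))
c=max(cv2.findContours(cop,0,2)[0],key=cv2.contourArea)
(u,v),R=cv2.minEnclosingCircle(cv2.convexHull(c));print('copper',u,v,R,ray(d,u,v,.0165),R/345.66*(ray(d,u,v,.0165)[2]-0.29))
br=cv2.inRange(hsv,(14,110,60),(28,255,255))
for c in cv2.findContours(br,0,2)[0]:
    if cv2.contourArea(c)>30: 
        m=cv2.minAreaRect(c);print(m,ray(d,*m[0],.036))
E
```

```text
t: 1.0
tool_pos: [0.5386, -0.1214, 0.151]
tcp_rot: [[-0.003, 1.0, 0.002], [1.0, 0.003, 0.0], [0.0, 0.002, -1.0]]
ft_force: [-0.2, 0.2, 0.0]
opening: 1.005
grasp_force: 0.0
copper 315.517822265625 93.8887939453125 89.05778503417969 [ 0.53571643 -0.04513126  0.0165    ] -0.0704660770897649
((306.0, 218.5), (21.0, 18.0), 90.0) [ 0.52821687 -0.13950466  0.036     ]
((428.3076477050781, 52.96153259277344), (9.15255355834961, 23.297409057617188), 56.3099365234375) [ 0.6132101  -0.01784619  0.036     ]
((424.9000549316406, 41.79998779296875), (11.180338859558105, 21.466251373291016), 63.43495178222656) [ 0.61017764 -0.0108795   0.036     ]
((201.64706420898438, 25.588237762451172), (24.695796966552734, 10.289915084838867), 30.963754653930664) [ 0.45972601 -0.00137046  0.036     ]
((206.57691955566406, 13.884607315063477), (23.574756622314453, 10.816654205322266), 33.690067291259766) [0.46373202 0.00561901 0.036     ]
```

View pics/w2.png

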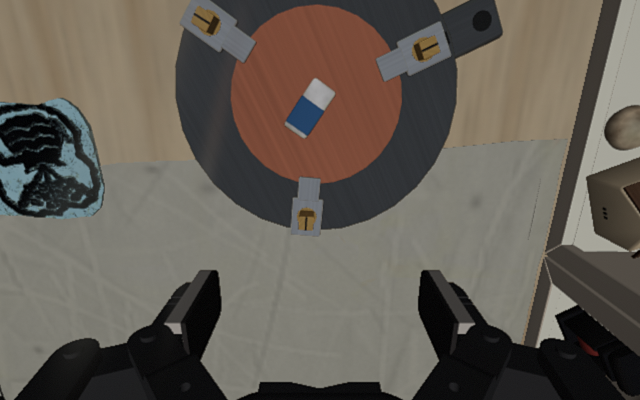

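The wrist view shows a at (427,47), b at (306,219) and c at (204,20). The grooves are clear and the copper centre is at about (316,94). Next come circle fits by ray casting.

```bash
cat > meas.py <<'E'
from h import *
from scipy.optimize import least_squares
def circ(P):
    f=least_squares(lambda p:np.hypot(P[:,0]-p[0],P[:,1]-p[1])-p[2],[*P.mean(0),.1],loss='soft_l1',f_scale=.001);return f.x,np.sqrt(2*f.cost/len(P))
def cast(d,uv,z):return np.array([ray(d,u+.0,v,z)[:2] for u,v in uv])
E
python3 - <<'E'
from meas import *
d=get('wrist')
im=d['image'];hsv=cv2.cvtColor(im,cv2.COLOR_RGB2HSV)
cop=cv2.inRange(hsv,(3,120,70),(12,255,255))
c=max(cv2.findContours(cop,0,1)[0],key=cv2.contourArea)
P=cast(d,cv2.convexHull(c)[:,0],.0165);x,e=circ(P);print('copper',x,e)
print('blob holder dark',im[150,270],im[60,200],im[250,260])
# rim by colour
dk=((im.max(2)<80)&(np.indices(im.shape[:2])[0]<232)).astype(np.uint8); dk[:, :150]=0;dk[:,470:]=0
c=max(cv2.findContours(dk,0,1)[0],key=cv2.contourArea)
P=cast(d,c[:,0],.014);k=np.hypot(*(P-x[:2]).T);P=P[(k>.1)&(k<.118)];print('rim',circ(P),len(P))
C=circ(P)[0][:2]
br=cv2.inRange(hsv,(14,90,50),(28,255,255))
for n,(u,v) in dict(a=(427,47),b=(306,219),c=(204,20)).items():
    y0=max(v-20,0);w=br[y0:v+20,u-20:u+20];ys,xs=np.nonzero(w)
    uv=np.c_[xs+u-20,ys+y0];hull=cv2.convexHull(uv.astype(np.int32))[:,0]
    H=cast(d,hull,.036);m=H.mean(0)-C;th=np.arctan2(m[1],m[0])
    for _ in range(2):
        e=np.array([np.cos(th),np.sin(th)]);t=np.array([-e[1],e[0]])
        rr=(H-C)@e;tt=(H-C)@t; ctr=C+e*(rr.max()-.0062)+t*(tt.max()+tt.min())/2;th=np.arctan2(*(ctr-C)[::-1])
    # groove
    mask=np.zeros(im.shape[:2],np.uint8);cv2.fillConvexPoly(mask,hull.astype(np.int32),1);mask=cv2.erode(mask,np.ones((3,3)))
    g=(mask>0)&(im.max(2)<90);gy,gx=np.nonzero(g)
    G=cast(d,np.c_[gx,gy],.036);vx,vy,_,_=cv2.fitLine(G.astype(np.float32),2,0,.01,.01).ravel()
    print(n,ctr,'r',np.hypot(*(ctr-C)),'th',np.degrees(th),'ext',np.ptp(rr),np.ptp(tt),'groove',np.degrees(np.arctan2(vy,vx)),G.mean(0),len(G))
print('tongue hole',np.degrees(np.arctan2(*(ray(d,482,20,.014)[:2]-C)[::-1])))
E
```

```text
copper [ 0.53594962 -0.05026192  0.06526106] 0.00016214931261303216
blob holder dark [119  73  55] [49 52 55] [130 130 120]
rim (array([ 0.53872575, -0.0517009 ,  0.10480358]), np.float64(0.0012917217226497517)) 340
a [ 0.61271708 -0.01367223] r 0.08319192338223036 th 27.20140535390218 ext 0.017700225141124792 0.015355529841608404 groove 19.23436 [ 0.60836835 -0.01609736] 145
b [ 0.52751872 -0.14289213] r 0.09187730056303622 th -97.00628753915443 ext 0.01870587306160329 0.014592313829474415 groove 85.94751 [ 0.52826834 -0.13712109] 101
c [0.46077433 0.00317629] r 0.09533062986960135 th 144.85475805506817 ext 0.01839775357692701 0.0149909575584607 groove -29.922863 [ 4.65350983e-01 -1.13917450e-04] 169
tongue hole 26.210815947866937
```

Consistent results:
- The copper radius comes out at 65.3 mm, against 66 expected.
- The holder yaw is about 25°.
- Screws a, b and c sit at about 83.7, 91.7 and 91 mm from the centre.

Next I'll look at the key from close by.

```bash
python3 -m pendant '[[0,0,0,0.06,-0.005,-0.01,100],[0,0,0,0.12,-0.01,-0.02,100],[0,0,0,0.18,-0.015,-0.03,100],[0,0,0,0.24,-0.02,-0.03,100],[0,0,0,0.29,-0.025,-0.03,100],[0,0,0,0.34,-0.025,-0.03,100],[0,0,0,0.34,-0.025,-0.03,100],[0,0,0,0.34,-0.025,-0.03,100]]'
python3 - <<'E'
from meas import *
d=get('wrist','w3.png');im=d['image'];print(proj(d,[.513,.271,.074]))
E
```

```text
t: 2.1
tool_pos: [0.5121, 0.2169, 0.1803]
tcp_rot: [[-0.001, 1.0, 0.0], [1.0, 0.001, -0.001], [-0.001, 0.0, -1.0]]
ft_force: [0.1, -0.8, -1.0]
opening: 1.002
grasp_force: 0.0
(np.float64(320.7109526830999), np.float64(127.51845196603439))
```

View pics/w3.png

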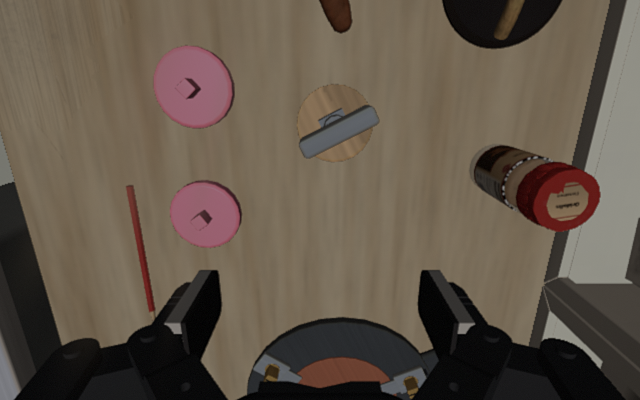

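The view shows the key bar centred at about (340,132), tilted up to the right, and the wooden disc at about (337,123).

```bash
python3 - <<'E'
from meas import *
d=get('wrist');im=d['image'];hsv=cv2.cvtColor(im,cv2.COLOR_RGB2HSV)
print(im[132,340],im[145,312],im[100,330],im[122,330])
g=((im[...,2].astype(int)>=im[...,0].astype(int)-3)&(im.max(2)>60)).astype(np.uint8);g[:75]=0;g[170:]=0;g[:,:285]=0;g[:,400:]=0
g=cv2.morphologyEx(g,cv2.MORPH_OPEN,np.ones((8,8)))
c=max(cv2.findContours(g,0,1)[0],key=cv2.contourArea)
P=cast(d,c[:,0],.074)*1000;m=cv2.minAreaRect(P.astype(np.float32));print('bar mm',m,cv2.boxPoints(m))
im2=cv2.resize(im[60:190,260:420],None,fx=4,fy=4)[:,:,::-1].copy()
cv2.drawContours(im2,[((c-[260,60])*4).astype(np.int32)],-1,(0,0,255),1);cv2.imwrite('pics/k.png',im2)
# disc: hand picked via saturation edges
w=np.array([(337,84),(372,108),(375,130),(358,156),(297,120),(310,95)]) 
print('disc',circ(cast(d,w,.012)))
E
```

```text
[ 94  98 103] [ 93  97 102] [120  99  76] [42 40 38]
bar mm ((525.9869384765625, 267.1200866699219), (57.322265625, 12.861227035522461), 26.60835075378418) [[497.48114 260.03262]
 [503.24152 248.53352]
 [554.49274 274.20755]
 [548.73236 285.70667]]
disc (array([0.52701896, 0.26506424, 0.03434182]), np.float64(0.0002516399684407734))
```

View pics/k.png

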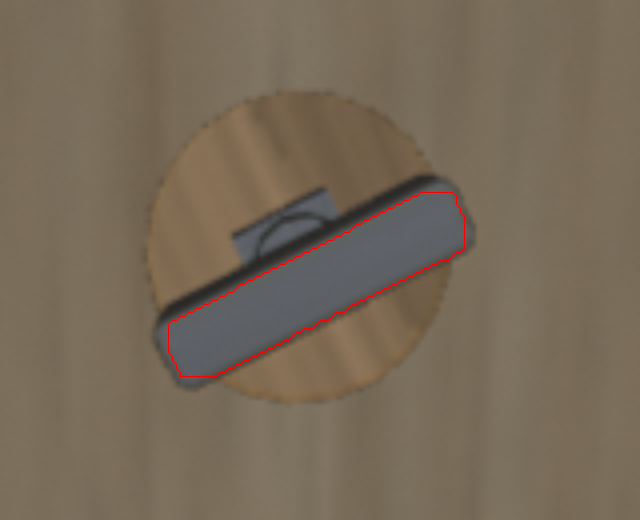

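The bar lies at (0.526, 0.266), yaw 26.6°, over the disc centre (0.527, 0.265, R 34.3 mm), so the two agree. I'll turn the tool clockwise by 63.4°, descend, and close.

```bash
python3 -m pendant '[[0,0,10.5,0.01,0.003,0.01,60],[0,0,21,0.02,0.006,0.02,60],[0,0,31.5,0.03,0.009,0.03,60],[0,0,42,0.04,0.014,0.04,60],[0,0,52.5,0.0485,0.0145,0.05,60],[0,0,63.4,0.0485,0.0145,0.06,60],[0,0,63.4,0.0485,0.0145,0.08,60],[0,0,63.4,0.0485,0.0145,0.11,60],[0,0,63.4,0.0485,0.0145,0.13,60],[0,0,63.4,0.0485,0.0145,0.13,60],[0,0,63.4,0.0485,0.0145,0.13,60]]'
python3 - <<'E'
from meas import *
s=r.state();print(s['tool_pos'],s['tcp_rot'],s['qpos'],s['ft_force'])
E
```

```text
t: 3.58
tool_pos: [0.5275, 0.2649, 0.0512]
tcp_rot: [[0.895, 0.447, 0.001], [0.447, -0.895, 0.0], [0.001, 0.0, -1.0]]
ft_force: [-0.5, 1.1, -0.1]
opening: 0.596
grasp_force: 0.0
[0.52751594 0.26493816 0.05121954] [[ 8.94774609e-01  4.46515681e-01  1.46455096e-03]
 [ 4.46515607e-01 -8.94775758e-01  3.95454269e-04]
 [ 1.48702122e-03  3.00102420e-04 -9.99998849e-01]] [-34.1479733   27.89730957   4.25658653 106.07000457  -2.73318246
  46.04676707 -91.96930207] [-0.53928351  1.06261145 -0.06916144]
```

```bash
python3 -m pendant '[[0,0,0,0,0,0,0],[0,0,0,0,0,0,0],[0,0,0,0,0,0,0],[0,0,0,0,0,0,0],[0,0,0,0,0,0,0],[0,0,0,0,0,0,0],[0,0,0,0,0,-0.01,0],[0,0,0,0,0,-0.03,0],[0,0,0,0,0,-0.07,0],[0,0,0,0,0,-0.07,0],[0,0,0,0,0,-0.07,0]]' 70
python3 - <<'E'
from meas import *
d=get('wrist','w4.png');s=r.state();print(s['tool_pos'],s['tcp_rot'],s['ft_force'],s['wrist_torque'])
E
```

```text
t: 4.95
tool_pos: [0.526, 0.2644, 0.1197]
tcp_rot: [[0.894, 0.447, -0.001], [0.447, -0.894, -0.002], [-0.002, 0.001, -1.0]]
ft_force: [-0.9, -0.7, -2.2]
opening: 0.146
grasp_force: 69.4
[0.52558271 0.26440707 0.1191217 ] [[ 8.94256654e-01  4.47549422e-01 -2.13355823e-03]
 [ 4.47545808e-01 -8.94258833e-01 -1.97215333e-03]
 [-2.79058938e-03  8.08746196e-04 -9.99995779e-01]] [ 0.28979399  0.03659568 -0.99061332] [-0.00437469  0.05314544  0.05096362]
```

View pics/w4.png

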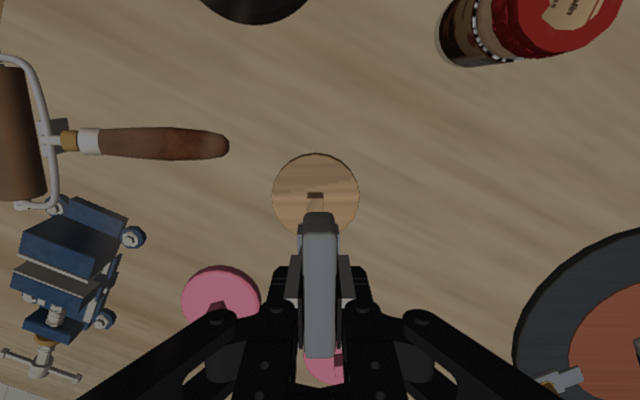

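The key is held (bar from about (320,213) to (320,357)) and the bare stand disc is visible at about (315,195). I'll measure the key's offset in the hand and the stand centre.

```bash
python3 - <<'E'
from meas import *
d=get('wrist');im=d['image'];s=r.state();T=s['tool_pos'];R=s['tcp_rot']
zt=T[2]+.0228
for uv in((320,213),(320,357)):
    p=ray(d,*uv,zt);print('bar end in tool',R.T@(p-T))
hsv=cv2.cvtColor(im,cv2.COLOR_RGB2HSV)
w=np.array([(315,153.5),(273,190),(359,193),(284,166),(346,166),(277,210),(352,215)])
print('disc',circ(cast(d,w,.012)));print(ray(d,313,193,.028))
E
```

```text
bar end in tool [ 0.03770709  0.00093539 -0.0229161 ]
bar end in tool [-0.02832579  0.00095943 -0.02271184]
disc (array([0.52786413, 0.26780626, 0.03217901]), np.float64(0.00030029218128119076))
[0.53326386 0.27246227 0.028     ]
```

```bash
python3 -m pendant '[[0,0,-10.5,-0.006,0.036,-0.01,0],[0,0,-21,-0.0125,0.072,-0.015,0],[0,0,-31.5,-0.019,0.108,-0.015,0],[0,0,-42,-0.025,0.145,-0.015,0],[0,0,-52.5,-0.031,0.181,-0.015,0],[0,0,-63,-0.038,0.217,-0.015,0],[0,0,-73.5,-0.044,0.253,-0.015,0],[0,0,-84,-0.0502,0.2896,-0.015,0],[0,0,-84,-0.0502,0.2896,-0.015,0],[0,0,-84,-0.0502,0.2896,-0.015,0],[0,0,-84,-0.0502,0.2896,-0.015,0]]'
python3 - <<'E'
from meas import *
d=get('wrist','w5.png');s=r.state();print(s['tool_pos'],s['tcp_rot'],s['ft_force'],s['wrist_torque'],s['qpos'])
im=cv2.resize(d['image'][100:300,220:420],None,fx=3,fy=3)[:,:,::-1];cv2.imwrite('pics/w5.png',im)
e=get('scene');p=[int(q) for q in proj(e,[.611,-.015,.04])];print(p)
cv2.imwrite('pics/s5.png',cv2.resize(e['image'][p[1]-60:p[1]+60,p[0]-80:p[0]+80],None,fx=5,fy=5)[:,:,::-1])
E
```

```text
t: 6.42
tool_pos: [0.6108, -0.0142, 0.1348]
tcp_rot: [[-0.354, 0.935, -0.001], [0.935, 0.354, 0.001], [0.001, -0.001, -1.0]]
ft_force: [0.4, 1.0, -1.7]
opening: 0.146
grasp_force: 69.4
[ 0.61092809 -0.01424121  0.13503809] [[-3.53827831e-01  9.35310366e-01 -6.19865609e-04]
 [ 9.35310311e-01  3.53828150e-01  5.12649668e-04]
 [ 6.98812450e-04 -3.98376975e-04 -9.99999676e-01]] [ 0.15693171 -0.84554627 -1.18618137] [0.04196799 0.04009047 0.01951323] [ 1.97250034 23.88545625 -6.00175348 99.34915498  2.85769072 56.94804204
 15.64219698]
[309, 200]
```

View pics/w5.png

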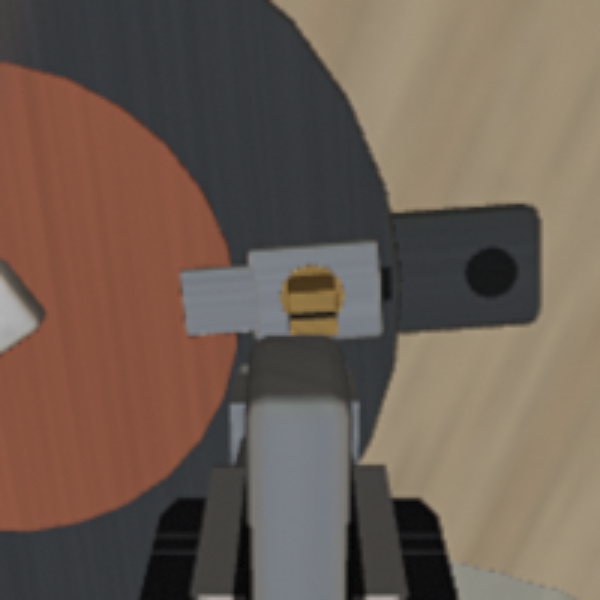

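Close view: the head's groove centre is at about (324.5,205.3) in full-image pixels, square to the key. The bar centre is at u≈320.

```bash
cat > off.py <<'E'
from meas import *
import sys
def off(u,v,z=.036):
    d=get('wrist');s=r.state();T=s['tool_pos'];R=s['tcp_rot'];return (R.T@(ray(d,u,v,z)-T))*1000
E
python3 - <<'E'
from off import *
print(off(324.5,205.3)); print('bar', off(320.3,213,r.state()['tool_pos'][2]+.0228))
E
```

```text
[-1.10140543  3.51437376 99.25892139]
bar [ 37.66721474   0.18704123 -22.72011027]
```

```bash
python3 -m pendant '[[0,0,-10.5,0,0,0,0],[0,0,-21,0,0,0,0],[0,0,-31.5,0,0,0,0],[0,0,-42,0,0,0,0],[0,0,-52.5,0,0,0,0],[0,0,-63,0,0,0,0],[0,0,-73.5,0,0,0,0],[0,0,-84,0,0,0,0],[0,0,-90,0,0,0,0],[0,0,-90,0,0,0,0],[0,0,-90,0,0,0,0],[0,0,-90,0,0,0,0]]'
python3 - <<'E'
from meas import *
d=get('wrist');s=r.state();print(s['tool_pos'],s['tcp_rot'][:,0])
im=cv2.resize(d['image'][100:300,220:420],None,fx=3,fy=3)[:,:,::-1];cv2.imwrite('pics/w6.png',im)
E
```

```text
t: 8.12
tool_pos: [0.6113, -0.0158, 0.1354]
tcp_rot: [[-0.936, -0.351, 0.0], [-0.351, 0.936, -0.0], [-0.0, -0.0, -1.0]]
ft_force: [0.1, 0.4, -1.0]
opening: 0.147
grasp_force: 69.4
[ 0.61131559 -0.01580236  0.13536846] [-9.36204280e-01 -3.51456313e-01 -8.02452104e-05]
```

View pics/w6.png

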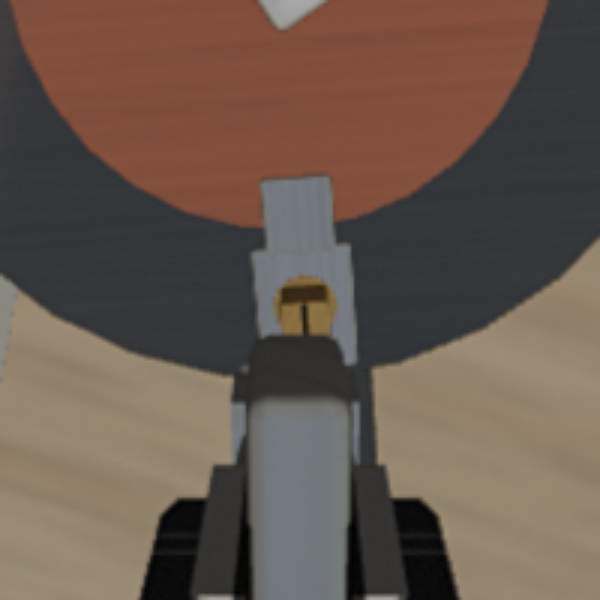

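The screw a head appears at about (321.3,209) from the second heading, groove now along the tool x. I'll solve for the camera bias from the two headings.

```bash
python3 - <<'E'
from off import *
m2=off(321.3,209);print(m2)
m1=np.array([-1.10,3.51])
# hx+bx=m1x, hy+by=m1y, -hy+bx=m2x, hx+by=m2y
A=np.array([[1,0,1,0],[0,1,0,1],[0,-1,1,0],[1,0,0,1]]);print(np.linalg.solve(A,[*m1,*m2[:2]]))
E
```

```text
[-3.36473505  0.92918805 99.370017  ]
[-0.15803845  2.4227735  -0.94196155  1.0872265 ]
```

Bias is (-0.9, +1.1) mm, and the head sits at tool (-2.4, -0.2) mm in the present frame. I'll shift over it and descend to just above the head.

```bash
python3 -m pendant '[[0,0,0,-0.0028,-0.0002,0.02,0],[0,0,0,-0.0028,-0.0002,0.045,0],[0,0,0,-0.0028,-0.0002,0.056,0],[0,0,0,-0.0028,-0.0002,0.056,0],[0,0,0,-0.0028,-0.0002,0.056,0]]'
python3 -m pendant '[[0,0,0,0,0,0.001,0],[0,0,0,0,0,0.002,0],[0,0,0,0,0,0.003,0],[0,0,0,0,0,0.004,0],[0,0,0,0,0,0.005,0],[0,0,0,0,0,0.005,0]]'
```

```text
t: 8.85
tool_pos: [0.6147, -0.015, 0.0799]
tcp_rot: [[-0.936, -0.352, 0.001], [-0.352, 0.936, 0.0], [-0.001, -0.0, -1.0]]
ft_force: [-0.2, 0.1, -0.3]
opening: 0.149
grasp_force: 69.4
t: 9.6
tool_pos: [0.614, -0.0147, 0.0743]
tcp_rot: [[-0.936, -0.352, -0.0], [-0.352, 0.936, 0.0], [-0.0, 0.0, -1.0]]
ft_force: [-0.8, 0.2, -0.4]
opening: 0.151
grasp_force: 69.5
```

```bash
python3 -m pendant '[[0,0,0,0,0,0.001,0],[0,0,0,0,0,0.002,0],[0,0,0,0,0,0.002,0]]'; python3 -m pendant '[[0,0,0,0,0,0.001,0],[0,0,0,0,0,0.002,0],[0,0,0,0,0,0.003,0],[0,0,0,0,0,0.003,0]]' | grep -E 'pos|ft'
```

```text
t: 9.98
tool_pos: [0.6139, -0.0142, 0.0722]
tcp_rot: [[-0.936, -0.352, -0.0], [-0.352, 0.936, 0.001], [-0.0, 0.001, -1.0]]
ft_force: [-0.8, 1.8, -0.1]
opening: 0.152
grasp_force: 69.5
tool_pos: [0.614, -0.0137, 0.0697]
ft_force: [-1.7, 5.5, 3.8]
```

```bash
python3 -m pendant '[[0,0,0,-0.0002,0.0013,0,0],[0,0,0,-0.0002,0.0013,0,0],[0,0,0,-0.0002,0.0013,0.001,0],[0,0,0,-0.0002,0.0013,0.002,0],[0,0,0,-0.0002,0.0013,0.002,0]]'| grep -E 'pos|ft'
```

```text
tool_pos: [0.6133, -0.0134, 0.0666]
ft_force: [-1.5, 4.2, -1.7]
```

```bash
python3 -m pendant '[[0,0,0,0.0001,0.0010,0,0],[0,0,0,0.0001,0.0010,0.001,0],[0,0,0,0.0001,0.0010,0.002,0],[0,0,0,0.0001,0.0010,0.003,0],[0,0,0,0.0001,0.0010,0.003,0]]'| grep -E 'pos|ft';  python3 -c "
from rig import r
print(r.state()['wrist_torque'])"
```

```text
tool_pos: [0.6133, -0.0132, 0.0642]
ft_force: [-1.8, 3.3, -0.6]
[0.84013773 0.28668414 0.02792708]
```

```bash
python3 -m pendant '[[0,0,0,0,0.0004,0.001,0],[0,0,0,0,0.0004,0.002,0],[0,0,0,0,0.0004,0.003,0],[0,0,9,0,0.0004,0.003,0],[0,0,18,0,0.0004,0.003,0],[0,0,27,0,0.0004,0.003,0],[0,0,36,0,0.0004,0.003,0],[0,0,36,0,0.0004,0.003,0]]'| grep -E 'pos|ft|t:';  python3 -c "
from rig import r
print(r.state()['wrist_torque'])"
```

```text
t: 12.72
tool_pos: [0.6137, -0.0124, 0.0612]
tcp_rot: [[-0.965, 0.263, 0.001], [0.263, 0.965, -0.0], [-0.001, -0.0, -1.0]]
ft_force: [1.0, 2.7, -3.2]
[ 0.67026969 -0.27364682  0.06610393]
```

```bash
python3 -m pendant '[[0,0,10,0,0,0,0],[0,0,20,0,0,0,0],[0,0,30,0,0,0,0],[0,0,40,0,0,0,0],[0,0,50,0,0,0,0],[0,0,56,0,0,0,0],[0,0,56,0,0,0,0],[0,0,56,0,0,0,0]]'| grep -E 'pos|ft|rot|t:';  python3 -c "
from rig import r
print(r.state()['wrist_torque'])"
```

```text
t: 13.72
tool_pos: [0.6143, -0.0127, 0.0616]
tcp_rot: [[-0.322, 0.947, 0.003], [0.947, 0.322, -0.0], [-0.001, 0.002, -1.0]]
ft_force: [3.5, 1.7, -5.2]
[ 0.46063751 -1.03425494  0.06134199]
```

```bash
python3 -m pendant '[[0,0,0,0,0,-0.002,0],[0,0,0,0,0,-0.005,0],[0,0,0,0,0,-0.02,0],[0,0,0,0,0,-0.05,0],[0,0,0,0,0,-0.074,0],[0,0,0,0,0,-0.074,0],[0,0,0,0,0,-0.074,0],[0,0,0,0,0,-0.074,0]]'| grep -E 'pos|ft|rot|t:'
cat > head.py <<'E'
from meas import *
def head(name):
    d=get('wrist',name);s=r.state();T=s['tool_pos'];R=s['tcp_rot'];im=d['image']
    hsv=cv2.cvtColor(im,cv2.COLOR_RGB2HSV);b=cv2.inRange(hsv,(14,120,50),(28,255,255))
    b[:175]=0;b[222:]=0;b[:,:290]=0;b[:,352:]=0
    n,l,st,c=cv2.connectedComponentsWithStats(cv2.morphologyEx(b,cv2.MORPH_CLOSE,np.ones((4,4))))
    i=1+np.argmax(st[1:,4]);x,y,w,h,a=st[i]
    p=R.T@(ray(d,x+(w-1)/2,y,.036)-T)*1000
    print('T',T,'yaw',np.degrees(np.arctan2(R[1,0],R[0,0])),'box',x,y,w,h,'tool',p)
    c=im[175:235,290:352];return c
E
python3 -c "
from head import *
c=head('w7.png');cv2.imwrite('pics/c7.png',cv2.resize(c,None,fx=6,fy=6)[:,:,::-1])
g=cv2.cvtColor(c,cv2.COLOR_RGB2GRAY)
for row in g[10:40:2,15:50]: print(' '.join('%3d'%q for q in row[::1]))"
```

```text
t: 14.72
tool_pos: [0.6118, -0.0128, 0.1339]
tcp_rot: [[-0.319, 0.948, -0.003], [0.948, 0.319, -0.0], [0.001, -0.003, -1.0]]
ft_force: [-0.1, 0.1, -1.1]
T [ 0.61201213 -0.01271298  0.13400503] yaw 108.60187317425513 box 314 191 19 22 tool [ 9.93295543  2.08672324 98.00608944]
 95  98 104 111 118 121 125 127 129 128 128 127 126 126 127 126 127 126 127 127 126 126 127 127 127 126 127 126 127 127 126 127 126 126 126
127 127 127 128 127 127 127 127 128 127 127 127 127 128 128 127 128 128 127 127 127 127 127 127 127 126 126 127 126 127 125 126 125 125 125
129 128 129 128 129 128 128 128 128 127 127 127 127 126 123 122 128 123 123 126 126 125 126 124 124 124 124 124 124 124 125 125 125 125 125
126 126 126 125 125 125 125 125 125 125 125 122 120 118 115 114 116 116 115 111 107 112 120 117 126 130 128 129 129 128 128 128 127 127 127
127 128 129 128 128 129 129 131 122 107 115 105  98  86  77  77  75  65  56  55  55  55  53  63  93 117 116 125 126 126 125 126 126 126 126
128 127 126 126 126 126 125 122 102  59  51  52  52  53  55  55  57  57  57  57  58  57  56  58  83 118 112 106 128 128 127
[... 576 characters left out ...]

129 129 130 130 130 130 131 121  90  87 110 117 120 119 117 108  70  29  75 122 120 119 117 118 119 112  98 131 131 130 130 130 128 129 129
128 129 130 129 129 129 129 130 131 127 118 120 119 116 117 121 107  31  49 100 120 118 116 118 116 102  86 125 126 124 124 124 124 124 123
124 128 127 128 127 127 126 126 127 122 114 120 117 116 120 124 112  61  39  86 121 119 117 116 115 110 105 125 125 125 125 124 124 124 125
125 128 125 117 112 112 113 113 114 101  78 101 104 102  95  95  87  53  40  61  93  94  96 105 109 117 125 126 125 125 126 124 125 124 124
 80  75  57  53  52  54  54  53  55  55  55  56  56  55  56  56  57  59  59  59  57  57  56  55  55  60  75  95 103 100  95  87  82  74  73
```

```bash
python3 -m pendant '[[0,0,8,-0.03,-0.04,0,0],[0,0,16,-0.06,-0.08,0,0],[0,0,23,-0.094,-0.1186,0,0],[0,0,23,-0.094,-0.1186,0,0],[0,0,23,-0.094,-0.1186,0,0],[0,0,23,-0.094,-0.1186,0,0],[0,0,23,-0.094,-0.1186,0,0],[0,0,23,-0.094,-0.1186,0,0]]'| grep -E 'pos|ft|rot|t:'
python3 -c "
from head import *
c=head('w8.png')
g=cv2.cvtColor(c,cv2.COLOR_RGB2GRAY)
for row in g[10:40:2,15:50]: print(' '.join('%3d'%q for q in row[::1]))"
```

```text
t: 15.78
tool_pos: [0.531, -0.1388, 0.1352]
tcp_rot: [[0.075, 0.997, 0.0], [0.997, -0.075, 0.0], [0.0, -0.0, -1.0]]
ft_force: [0.4, 0.2, -1.9]
T [ 0.53096123 -0.13900668  0.13527171] yaw 85.659999844305 box 307 195 20 18 tool [ 6.64657848 -2.02213701 99.27206628]
114 114 112 112 113 114 115 114 114 112 112 112 115 115 115 115 114 114 114 112 112 113 115 120 122 121 119 102  49  48  52  51  53  52  52
118 117 116 120 121 121 122 120 118 117 115 116 117 117 120 121 118 118 120 120 117 117 119 119 120 119 120 107  49  49  52  52  51  53  53
117 117 115 120 121 121 122 120 118 117 117 117 117 118 120 120 119 117 120 120 117 117 118 119 120 119 120 107  46  49  50  51  51  51  52
118 117 116 120 120 121 121 120 119 117 117 117 118 118 120 120 119 117 120 119 117 116 118 119 120 119 119 105  44  49  52  51  51  51  51
117 116 116 120 121 120 117 119 119 107  88  97 103 120 119 117 112 118 120 120 117 116 118 120 119 118 118 103  45  48  52  52  52  52  51
117 116 117 121 118 112 108 108 109 108 109 108 109 109 108 107 101 104 120 121 117 117 118 120 119 118 118 102  51  47  51  50  53  51 
[... 563 characters left out ...]

115 107 104 104 107 106 107 111 114  99  31  47  97 114 113 110 111 109  97  86 105 111 118 119 120 117 109  81  50  50  53  53  52  50  49
114 105 102 103 106 108 111 111 111  97  38  49  97 113 111 110 109 109  97  90 113 114 118 118 118 117 107  77  51  50  53  53  53  51  50
117 114 101 102 111 113 111 108 110  99  40  49  98 114 111 110 110 109  96  86 112 118 118 119 118 118 106  75  51  51  51  53  53  53  52
117 118 114 101  99  98  96  97 101  89  44  52  86 100  99  98  97  97  90  88 101  91  97 108 111 115 107  74  50  50  51  52  52  53  52
 71  70  54  50  50  50  50  50  50  52  53  52  53  52  52  51  53  51  53  53  52  50  50  50  49  54  62  59  50  53  51  51  52  51  51
```

Head b is aligned with the key, at about (-4.3, -2.2) mm in the tool frame. I'll shift and descend gently.

```bash
python3 -m pendant '[[0,0,0,-0.0033,-0.0021,0.02,0],[0,0,0,-0.0033,-0.0021,0.045,0],[0,0,0,-0.0033,-0.0021,0.059,0],[0,0,0,-0.0033,-0.0021,0.059,0],[0,0,0,-0.0033,-0.0021,0.060,0],[0,0,0,-0.0033,-0.0021,0.061,0],[0,0,0,-0.0033,-0.0021,0.062,0],[0,0,0,-0.0033,-0.0021,0.062,0]]'| grep -E 'pos|ft|t:'
python3 -m pendant '[[0,0,0,0,0,0.001,0],[0,0,0,0,0,0.002,0],[0,0,0,0,0,0.002,0]]'| grep -E 'pos|ft|t:'
python3 -m pendant '[[0,0,0,0,0,0.001,0],[0,0,0,0,0,0.0015,0],[0,0,0,0,0,0.0015,0]]'| grep -E 'pos|ft|t:'
```

```text
t: 16.82
tool_pos: [0.5285, -0.1426, 0.0735]
tcp_rot: [[0.077, 0.997, 0.0], [0.997, -0.077, -0.0], [-0.0, 0.0, -1.0]]
ft_force: [-0.4, 0.3, -1.0]
t: 17.2
tool_pos: [0.5283, -0.1426, 0.0712]
tcp_rot: [[0.077, 0.997, -0.0], [0.997, -0.077, 0.0], [0.0, -0.0, -1.0]]
ft_force: [0.2, -0.4, -1.3]
t: 17.58
tool_pos: [0.5284, -0.1426, 0.0698]
tcp_rot: [[0.077, 0.997, 0.0], [0.997, -0.077, -0.0], [-0.0, 0.0, -1.0]]
ft_force: [-0.2, -0.1, -0.4]
```

```bash

python3 -m pendant '[[0,0,0,0,0,0.001,0],[0,0,0,0,0,0.002,0],[0,0,0,0,0,0.003,0],[0,0,0,0,0,0.003,0]]'| grep -E 'pos|ft|t:'
python3 -m pendant '[[0,0,0,0,0,0.001,0],[0,0,0,0,0,0.002,0],[0,0,0,0,0,0.003,0],[0,0,0,0,0,0.003,0]]'| grep -E 'pos|ft|t:'
```

```text
t: 18.08
tool_pos: [0.5284, -0.1426, 0.0667]
tcp_rot: [[0.077, 0.997, 0.0], [0.997, -0.077, 0.0], [0.0, 0.0, -1.0]]
ft_force: [-0.4, -0.1, -1.1]
t: 18.58
tool_pos: [0.5284, -0.1426, 0.0637]
tcp_rot: [[0.077, 0.997, 0.0], [0.997, -0.077, 0.0], [0.0, 0.0, -1.0]]
ft_force: [0.1, 0.0, 0.0]
```

```bash

python3 -m pendant '[[0,0,0,0,0,0.001,0],[0,0,0,0,0,0.002,0],[0,0,10,0,0,0.0025,0],[0,0,20,0,0,0.0025,0],[0,0,30,0,0,0.0025,0],[0,0,40,0,0,0.0025,0],[0,0,40,0,0,0.0025,0]]'| grep -E 'pos|ft|t:'
python3 -m pendant '[[0,0,10,0,0,0,0],[0,0,20,0,0,0,0],[0,0,30,0,0,0,0],[0,0,40,0,0,0,0],[0,0,50,0,0,0,0],[0,0,55,0,0,0,0],[0,0,55,0,0,0,0],[0,0,55,0,0,0,0]]'| grep -E 'pos|ft|rot|t:'
```

```text
t: 19.45
tool_pos: [0.5289, -0.1432, 0.0615]
tcp_rot: [[0.698, 0.716, 0.001], [0.716, -0.698, -0.001], [-0.0, 0.002, -1.0]]
ft_force: [1.2, -1.8, -0.7]
t: 20.45
tool_pos: [0.5283, -0.1437, 0.0615]
tcp_rot: [[0.987, -0.161, 0.0], [-0.161, -0.987, -0.001], [0.001, 0.001, -1.0]]
ft_force: [0.1, -4.2, 0.6]
```

```bash

python3 -m pendant '[[0,0,0,0,0,-0.002,0],[0,0,0,0,0,-0.005,0],[0,0,0,0,0,-0.02,0],[0,0,0,0,0,-0.05,0],[0,0,-8,-0.01,-0.015,-0.074,0],[0,0,-18,-0.025,-0.035,-0.074,0],[0,0,-28,-0.04,-0.06,-0.074,0],[0,0,-38,-0.055,-0.08,-0.074,0],[0,0,-48,-0.07,-0.1,-0.074,0],[0,0,-58,-0.085,-0.12,-0.074,0],[0,0,-68,-0.0911,-0.133,-0.074,0],[0,0,-68,-0.0911,-0.133,-0.074,0],[0,0,-68,-0.0911,-0.133,-0.074,0],[0,0,-68,-0.0911,-0.133,-0.074,0],[0,0,-68,-0.0911,-0.133,-0.074,0],[0,0,-68,-0.0911,-0.133,-0.074,0]]'| grep -E 'pos|ft|rot|t:'
python3 -c "
from head import *
c=head('w9.png')
g=cv2.cvtColor(c,cv2.COLOR_RGB2GRAY)
for row in g[10:40:2,10:50]: print(' '.join('%3d'%q for q in row[::1]))"
```

```text
t: 22.45
tool_pos: [0.4603, 0.0032, 0.1353]
tcp_rot: [[0.522, 0.853, -0.0], [0.853, -0.522, -0.0], [-0.0, 0.0, -1.0]]
ft_force: [0.5, 0.1, -0.5]
T [0.46025729 0.00330481 0.13527616] yaw 58.564334948691176 box 310 189 20 23 tool [10.96221656  0.4810663  99.27521561]
123 123 123 123 122 124 123 123 123 122 124 123 123 124 123 123 124 124 123 123 123 123 122 123 123 122 122 122 122 122 122 122 123 121 122 122 122 123 122 109
123 123 122 123 123 122 124 123 123 123 124 123 124 120 115 120 119 116 103 102 108 127 123 117 117 125 125 124 125 125 124 125 124 124 125 124 125 125 123 111
128 128 128 127 127 128 128 127 128 127 129 128 123 116 113 114 112 115 115 113 112 111 112 111 107 107 120 124 125 124 124 124 124 124 123 124 124 124 124 125
129 129 129 129 129 129 129 129 129 130 122  90  55  55  56  57  57  56  55  55  53  52  53  52  52  57  84 116 128 129 128 128 128 128 128 128 128 126 123 122
125 125 126 126 126 126 126 126 126 121 105  72  54  55  57  57  57  55  55  54  55  53  53  54  51  50  71 111 117 122 129 129 129 129 129 129 129 127 123 124
123 124 123 124 124 123 124 124 12
[... 865 characters left out ...]
  87  81  92 131 129 128 128 128 128 128 128 126 121 121 121
124 124 124 125 125 125 124 124 125 124 121 107 115 117 117 118 117 118 118 118 118 118 119 119 121 119 103  89 124 125 124 124 124 124 124 125 123 119 121 121
127 126 127 127 126 126 126 127 127 127 120 108 116 116 114 115 117 116 117 117 118 118 118 118 119 117 103  99 127 128 128 128 127 127 126 128 124 106  74  76
 85  90 100 100 102 103 105 106 107 108 107 109 111 110 108 106 100 101 102 100 101 101 100 101 100  99 101 112 117 124 128 128 127 128 128 130 128 110  63  54
 52  54  55  54  53  55  55  53  52  53  52  51  52  52  52  53  52  53  54  52  53  53  52  53  53  54  52  51  51  52  55  67  82  86  87  88  84  69  54  55
```

Head c is aligned to within about 3° and about (+0.9, +0.1) mm off. Descending gently.

```bash
python3 -m pendant '[[0,0,0,0.0009,0.0001,0.02,0],[0,0,0,0.0009,0.0001,0.045,0],[0,0,0,0.0009,0.0001,0.059,0],[0,0,0,0.0009,0.0001,0.059,0],[0,0,0,0.0009,0.0001,0.060,0],[0,0,0,0.0009,0.0001,0.061,0],[0,0,0,0.0009,0.0001,0.062,0],[0,0,0,0.0009,0.0001,0.062,0]]'| grep -E 'pos|ft_'
python3 -m pendant '[[0,0,0,0,0,0.001,0],[0,0,0,0,0,0.002,0],[0,0,0,0,0,0.002,0]]'| grep -E 'pos|ft_'
python3 -m pendant '[[0,0,0,0,0,0.001,0],[0,0,0,0,0,0.0015,0],[0,0,0,0,0,0.0015,0]]'| grep -E 'pos|ft_'
```

```text
tool_pos: [0.4609, 0.0042, 0.0735]
ft_force: [0.6, 0.3, -1.3]
tool_pos: [0.4607, 0.0042, 0.0712]
ft_force: [-1.0, -0.4, -1.1]
tool_pos: [0.4608, 0.0042, 0.0698]
ft_force: [-0.4, -0.7, -1.2]
```

```bash

python3 -m pendant '[[0,0,0,0,0,0.001,0],[0,0,0,0,0,0.002,0],[0,0,0,0,0,0.003,0],[0,0,0,0,0,0.003,0]]'| grep -E 'pos|ft_'
python3 -m pendant '[[0,0,0,0,0,0.001,0],[0,0,0,0,0,0.002,0],[0,0,0,0,0,0.003,0],[0,0,0,0,0,0.003,0]]'| grep -E 'pos|ft_|t:'
```

```text
tool_pos: [0.4608, 0.0042, 0.0667]
ft_force: [-0.0, 0.2, -0.8]
t: 25.25
tool_pos: [0.4607, 0.0042, 0.0637]
tcp_rot: [[0.521, 0.854, -0.0], [0.854, -0.521, -0.0], [-0.0, -0.0, -1.0]]
ft_force: [0.6, 0.7, -1.3]
```

```bash

python3 -m pendant '[[0,0,0,0,0,0.001,0],[0,0,0,0,0,0.002,0],[0,0,10,0,0,0.0025,0],[0,0,20,0,0,0.0025,0],[0,0,30,0,0,0.0025,0],[0,0,40,0,0,0.0025,0],[0,0,40,0,0,0.0025,0]]'| grep -E 'pos|ft_'
python3 -m pendant '[[0,0,10,0,0,0,0],[0,0,20,0,0,0,0],[0,0,30,0,0,0,0],[0,0,40,0,0,0,0],[0,0,50,0,0,0,0],[0,0,58,0,0,0,0],[0,0,58,0,0,0,0],[0,0,58,0,0,0,0]]'| grep -E 'pos|ft_|rot|t:'
```

```text
tool_pos: [0.4608, 0.0034, 0.0613]
ft_force: [0.2, -2.7, -0.2]
t: 27.12
tool_pos: [0.4601, 0.0032, 0.0612]
tcp_rot: [[0.775, -0.632, -0.001], [-0.632, -0.775, -0.001], [-0.0, 0.002, -1.0]]
ft_force: [-1.4, -5.2, 2.3]
```

```bash

python3 -m pendant '[[0,0,0,0,0,-0.002,0],[0,0,0,0,0,-0.005,0],[0,0,0,0,0,-0.02,0],[0,0,0,0,0,-0.05,0],[0,0,-8,-0.01,-0.02,-0.074,0],[0,0,-18,-0.025,-0.05,-0.074,0],[0,0,-28,-0.045,-0.09,-0.074,0],[0,0,-38,-0.06,-0.13,-0.074,0],[0,0,-48,-0.08,-0.17,-0.074,0],[0,0,-58,-0.1,-0.21,-0.074,0],[0,0,-66.1,-0.1155,-0.2434,-0.074,0],[0,0,-66.1,-0.1155,-0.2434,-0.074,0],[0,0,-66.1,-0.1155,-0.2434,-0.074,0],[0,0,-66.1,-0.1155,-0.2434,-0.074,0],[0,0,-66.1,-0.1155,-0.2434,-0.074,0],[0,0,-66.1,-0.1155,-0.2434,-0.074,0]]'| grep -E 'pos|ft_|rot|t:'
python3 -c "
from meas import *
d=get('wrist');s=r.state();T=s['tool_pos'];R=s['tcp_rot'];print(T)
k=np.array([-.7,0,0])/1000;b=np.array([-.9,1.1,0])/1000
S=T+R@(k+b)
im=d['image'][:,:,::-1].copy()
for z,hw in((.028,.006),):
    q=[proj(d,[*(S+R@np.array([sx*hw,sy*hw,0]))[:2],z]) for sx,sy in((1,1),(1,-1),(-1,-1),(-1,1))];cv2.polylines(im,[np.int32(np.round(q))],True,(0,0,255),1);print(q)
c=[proj(d,[*(S[:2]+.034*np.array([np.cos(a),np.sin(a)])),.012]) for a in np.linspace(0,6.28,60)];cv2.polylines(im,[np.int32(np.round(c))],True,(255,0,0),1)
a=cv2.resize(im[120:270,240:400],None,fx=4,fy=4,interpolation=0);cv2.imwrite('pics/z.png',a)"
```

```text
t: 29.12
tool_pos: [0.526, 0.2651, 0.1355]
tcp_rot: [[0.894, 0.449, 0.0], [0.449, -0.894, 0.0], [0.0, -0.0, -1.0]]
ft_force: [0.5, -0.7, -1.3]
[0.52600123 0.26525434 0.13540216]
[(np.float64(327.72754963120707), np.float64(194.6400478464325)), (np.float64(311.85160774953647), np.float64(194.64932498036492)), (np.float64(311.9658381417206), np.float64(209.60037554307766)), (np.float64(327.6123266090152), np.float64(209.59108648990326))]
```

View pics/z.png

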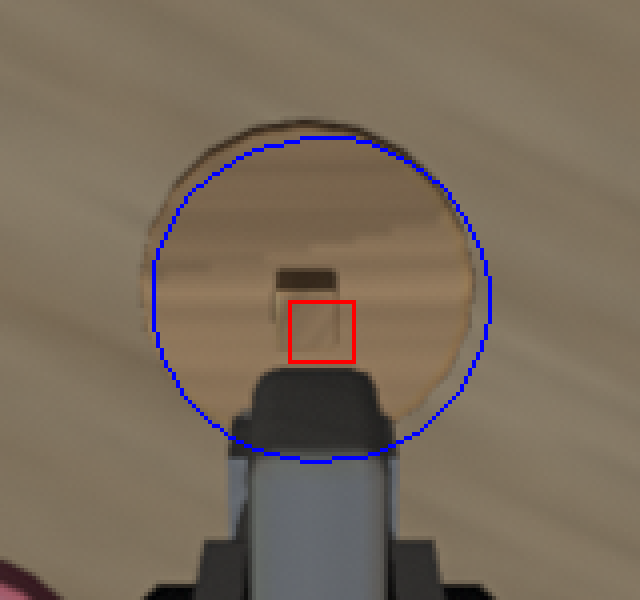

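The post appears slightly left of and above the predicted square (centre u≈316.9, far edge v≈192.7). I'll use the alignment felt on b and c to work out the shift.

```bash
python3 -c "
from meas import *
d=get('wrist');s=r.state();T=s['tool_pos'];R=s['tcp_rot']
p=R.T@(ray(d,319,197.8,.036)-T);q=R.T@(ray(d,316.9,192.7,.028)-T);print(p*1000,q*1000,(q-p)*1000)"
```

```text
[ 4.44924178  0.45573517 99.39108209] [  5.93008675  -1.12931926 107.39120875] [ 1.48084496 -1.58505443  8.00012666]
```

```bash
python3 -m pendant '[[0,0,0,0.0012,-0.0014,0.02,0],[0,0,0,0.0012,-0.0014,0.045,0],[0,0,0,0.0012,-0.0014,0.065,0],[0,0,0,0.0012,-0.0014,0.065,0],[0,0,0,0.0012,-0.0014,0.066,0],[0,0,0,0.0012,-0.0014,0.068,0],[0,0,0,0.0012,-0.0014,0.070,0],[0,0,0,0.0012,-0.0014,0.070,0]]'| grep -E 'pos|ft_'
python3 -m pendant '[[0,0,0,0,0,0.001,0],[0,0,0,0,0,0.002,0],[0,0,0,0,0,0.003,0],[0,0,0,0,0,0.003,0]]'| grep -E 'pos|ft_'
python3 -m pendant '[[0,0,0,0,0,0.001,0],[0,0,0,0,0,0.002,0],[0,0,0,0,0,0.003,0],[0,0,0,0,0,0.003,0]]'| grep -E 'pos|ft_'
```

```text
tool_pos: [0.5265, 0.2675, 0.0655]
ft_force: [-0.8, 0.7, -1.9]
tool_pos: [0.5264, 0.2674, 0.0622]
ft_force: [-0.9, 0.1, -0.7]
tool_pos: [0.5264, 0.2674, 0.0592]
ft_force: [0.3, 0.2, -1.1]
```

```bash
python3 -m pendant '[[0,0,0,0,0,0.0015,0],[0,0,0,0,0,0.003,0],[0,0,0,0,0,0.0045,0],[0,0,0,0,0,0.006,0],[0,0,0,0,0,0.006,0]]'| grep -E 'pos|ft_'
python3 -m pendant '[[0,0,0,0,0,0.001,0],[0,0,0,0,0,0.002,0],[0,0,0,0,0,0.003,0],[0,0,0,0,0,0.003,0]]'| grep -E 'pos|ft_|t:'
```

```text
tool_pos: [0.5264, 0.2673, 0.0532]
ft_force: [0.1, 0.8, -1.2]
t: 32.35
tool_pos: [0.5267, 0.2675, 0.0512]
tcp_rot: [[0.893, 0.449, 0.0], [0.449, -0.893, 0.0], [0.0, -0.0, -1.0]]
ft_force: [-1.9, -0.5, 5.7]
```

```bash
python3 -m pendant '[[0,0,0,0,0,-0.001,0],[0,0,0,0,0,-0.001,60],[0,0,0,0,0,-0.001,60],[0,0,0,0,0,-0.001,60],[0,0,0,0,0,-0.001,60],[0,0,0,0,0,-0.001,60],[0,0,0,0,0,-0.02,60],[0,0,0,0,0,-0.05,60],[0,0,0,0,0,-0.1,60],[0,0,10,0,0,-0.13,60],[0,0,10,-0.05,0.03,-0.13,60],[0,0,10,-0.05,0.08,-0.13,60],[0,0,10,-0.05,0.13,-0.13,60],[0,0,10,-0.05,0.18,-0.13,60],[0,0,10,-0.05,0.23,-0.15,60],[0,0,10,-0.05,0.26,-0.17,60],[0,0,10,-0.05,0.26,-0.17,60],[0,0,10,-0.05,0.26,-0.17,60],[0,0,10,-0.05,0.26,-0.17,60]]'| grep -E 'pos|ft_|t:|open'
python3 -c "
from meas import *
d=get('wrist','f.png');e=get('side','fs.png');g=get('scene','fc.png');im=d['image']
for n,p in dict(a=(.6142,-.0132),b=(.528,-.1435),c=(.4605,.0038)).items():
    u,v=[int(round(q)) for q in proj(d,[*p,.036])];print(n,u,v)
    if 10<v<390 and 10<u<630:
        G=im[v-12:v+12,u-14:u+14];m=(G.max(2)<55).astype(np.uint8)
        hs=cv2.cvtColor(G,cv2.COLOR_RGB2HSV);print('brass px',(cv2.inRange(hs,(14,110,50),(28,255,255))>0).sum())
        for row in cv2.cvtColor(G,cv2.COLOR_RGB2GRAY)[::2]: print(''.join('#' if q<45 else '+' if q<75 else '.' for q in row))
# key bar in scene before/after
a=cv2.imread('pics/s.png').astype(int);b=g['image'][:,:,::-1].astype(int);D=np.abs(a-b).max(2)
print('diff at key region',D[228:270,215:255].mean(),D[228:270,215:255].max(),'holder',D[195:245,290:380].mean())
"
```

```text
t: 34.72
tool_pos: [0.5978, 0.0146, 0.2198]
tcp_rot: [[0.957, 0.29, -0.001], [0.29, -0.957, 0.001], [-0.001, -0.001, -1.0]]
ft_force: [-0.7, 0.5, 0.5]
opening: 0.603
a 351 168
brass px 197
..........................#+
..........................++
...........+++####+.......++
+......+####+++.+..........+
........+..................+
+..........................#
++............+++###+......+
+........++++..............+
++..........................
++..........................
+++.........................
++..........................
b 441 278
brass px 188
.......+++..................
......+########+............
.....+##++#######+..........
....++++++++++++##+.........
...+#+++++......#...........
.....++++......+............
......++......#+............
+++++..+.....#+.............
+++++++++++.++..............
++++++++++..................
++++++++....................
++++++......................
c 292 295
brass px 170
#++............++...........
+...........+++###++........
..........+++++#####+.......
.........+#+++++######+.....
.........+++.....+####+.....
........+++++......+##....++
............+#+.......++++++
...............##....+++++++
.................+#+++++++++
.................+++++++++++
...................+++++++++
......................++++++
diff at key region 1.6464285714285714 19 holder 1.1175555555555556
```

```bash
python3 -c "
from meas import *
d=get('wrist');im=d['image']
for n,p,nom in (('a',(.6142,-.0132),-65),('b',(.528,-.1435),-5),('c',(.4605,.0038),55)):
    u,v=[int(round(q)) for q in proj(d,[*p,.036])]
    G=im[v-14:v+16,u-16:u+16];hs=cv2.cvtColor(G,cv2.COLOR_RGB2HSV);br=cv2.inRange(hs,(14,110,85),(28,255,255))
    n_,l,st,c=cv2.connectedComponentsWithStats(cv2.morphologyEx(br,cv2.MORPH_CLOSE,np.ones((5,5))))
    k=1+np.argmax(st[1:,4]);m=cv2.erode((l==k).astype(np.uint8),np.ones((3,3)))
    g=(m>0)&(G.max(2)<100);ys,xs=np.nonzero(g)
    P=cast(d,np.c_[xs+u-16,ys+v-14],.036)
    x=cv2.fitLine(P.astype(np.float32),2,0,.01,.01).ravel();an=np.degrees(np.arctan2(x[1],x[0]));print(n,len(xs),an,'dev',(an-nom+90)%180-90)
"
```

```text
a 55 47.25445 dev -67.745544
b 14 -0.053353205 dev 4.9466476
c 20 9.453689 dev -45.54631
```

```bash
python3 -m pendant '[[0,0,0,-0.05,-0.01,0.02,60],[0,0,0,-0.1,-0.02,0.04,60],[0,0,0,-0.1446,-0.0296,0.06,60],[0,0,0,-0.1446,-0.0296,0.06,60],[0,0,0,-0.1446,-0.0296,0.06,60],[0,0,0,-0.1446,-0.0296,0.06,60]]'| grep -E 'pos|t:'
python3 -c "
from meas import *
d=get('wrist','g.png');im=d['image']
u,v=[int(round(q)) for q in proj(d,[.4605,.0038,.036])];print(u,v)
G=cv2.cvtColor(im,cv2.COLOR_RGB2GRAY)[v-18:v+18,u-20:u+20]
for row in G: print(''.join('#' if q<50 else '+' if q<80 else '.' for q in row))
for q in [(0,0),(0,-10),(-10,0)]:print(ray(d,u+q[0],v+q[1],.036))
"
```

```text
t: 35.67
tool_pos: [0.4537, -0.0003, 0.1613]
tcp_rot: [[0.958, 0.288, 0.003], [0.288, -0.958, -0.0], [0.003, 0.001, -1.0]]
316 185
+++++++++++++...........................
++++++++++++............................
++++++++#++.............................
+++++++++...............................
++++++++................................
+++++++..............+..................
++++++.............+###+................
++#+..............+#####+...............
+++..............+##+###+...............
++..............+##+..+##+..............
...............+##+....+##+.............
..............+##+......+##+............
.............+##+........+##+...........
............+##++.........+##+..........
............##++#+.........+##..........
...........+++..##+.........+#+.........
...........++....##+.........++.........
..................##+...................
...................##+.................+
....................##+...............++
.....................##+.............+++
......................##+..........+++++
.......................##+........++++++
........................##+......+++++++
................................++++++++
..............................++++++++++
.............................+++++++++++
............................++++++++++++
..........................++++++++++++++
.........................+++++++++++++++
........................++++++++++++++++
......................++++++++++++++++++
.....................+++++++++++++++++++
....................++++++++++++++++++++
..................++#+++++++++++++++++++
..................++++++++++++++++++++++
[0.4602335  0.00362461 0.036     ]
[0.46812694 0.00596929 0.036     ]
[0.4579299  0.01130902 0.036     ]
```

```bash
python3 -c "
from rig import ticket
print(ticket.job_done())"
```

```text
the job is handed in; nothing more can be done
None
```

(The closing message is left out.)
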